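# Hang the electronic pipette on the charging rail

## Robot

A 6-joint arm with a two-finger parallel gripper is mounted at the origin on the work surface. World frame = base frame: x ahead of the robot, y to its left, z up, the work surface at z = 0. Lengths are in m, angles in rad, forces in N, time in s.
With the tool pointing down it reaches from about 0.35 to 0.775 m from the base axis. Payload 5.5 kg.
Tool frame: the origin (TCP) lies midway between the tips of the shut fingers; the grasp point (between the pads) lies env.grasp_offset behind it (env.grasp_offset is the distance from the TCP to the grasp point, in m); z points along the fingers, y is the line along which they close (so a half turn about z gives the same grasp; the last joint's range is limited). The gripper opens to 85 mm and grips with 20 to 120 N. Pads are 22 mm wide; open, the fingers measure 114 mm over their backs; the gripper's body (76 mm by 85 mm) begins 54 mm behind the grasp point. The pads swing forward as they close: fully open they stand 13 mm farther back than shut.
Start: joints at [1.189, 0.313, 0.046, 1.304, 0, 1.431], TCP at [0.138, 0.558, 0.231] pointing down, gripper open.
Joint ranges: [-2.76, 2.76], [-0.86, 1.69], [-1.03, 1.26], [-2.2, 2.34], [-1.47, 1.5], [-3.14, 3.14]. Speed limits (rad/s): [2.57, 2.57, 3.14, 3.14, 3.14, 3.14].

## Interface

Orientations are given as a unit quaternion [w, x, y, z].
In Python, from workcell import monitor, viewer, order, env gives the robot as it stands.
- The arm moves only by the tool carry_out, never from a script. Its argument "plan" is a list that holds one entry, the list of rows, each a list of 7 numbers: the turn, a rotation vector about the world's x, y, z in rad, then the shift along the world's x, y, z in mm, then the finger opening in mm, from 0 to 85.4. A call has 1 to 20 rows; each row is the pose to reach, as a shift and turn from the pose commanded when the call began; what a row does not reach only later rows make up. A row lasts 1/10 s, in which the tool goes at most 50 mm and 8.59 degrees, less where a joint would pass 70% of its speed; a pose out of reach is approached as far as the arm can. A call with a gripper value outside its range is refused whole. The fingers move at their own pace and stop on an object; "squeeze" is the grip in N (left out, the last holds). Time passes only in rows, so rows that repeat a pose let the fingers close. It gives the time, the measured TCP pose, the force, the opening and the grip force at its end, in the units of the state.
- monitor.get_state(): the state, without advancing time (a new reading comes with each control period).
- viewer.read_camera(name): name is "scene" or "top" or "wrist"; returns the picture (400x640x3 uint8, red, green, blue); there is no depth.
- viewer.calibration(name): a dict with "K" (3x3 intrinsics, pixels), "eye" and "rotation" of the camera in the world. Camera axes: x right, y down, z forward; pixel columns grow to the right and rows downward; lengths in m; the calibration is good to about 2 mm. A picture is of the moment at which its call begins: read the wrist's pose just before it. calibration takes no time and is no camera call; for the wrist camera it gives the pose at the moment of the call.
- order.hand_in(): hands the job in; it is judged then, once.
The state is a dict: "clock": time; "joint_pos": joint angles; "qvel": joint speeds; "tau": joint torques, N m; "tcp_pos": TCP position; "orientation": TCP orientation; "wrist_force": force on the tool from outside, world axes, zero at the start; "ft_torque": the same for the moment, N m; "finger_gap": finger opening in m; "grip_force": force on a finger pad.
Only numpy, scipy, OpenCV 4.12 (cv2) and the standard library are available. Lean on these libraries where they do the work, as an engineer would, in place of code of your own. Each camera call takes 0.05 s, during which the arm holds its last target. There are 200 camera calls.

## Task

Take the blue-and-white electronic pipette off the grey storage rack by lifting it over the stop at the open end of the rails, and hang it on the white charging stand: over that stop too, collar set down on the rails just inside it, finger hook still facing the open end. Then slide it back along the rails, gently, until it is fully home against the contact block with the brass contact pressed in, and leave it hanging there; do not knock either stand or disturb the grey pipette and the other things.

Things in the scene. Friction and masses are not known exactly. Their poses are not given: they have to be found in the camera images.
- pipette_head (a point): Head centre of the white and blue electronic pipette to be moved. Head: block 46 (x) x 30 (y) x 50 mm high, flat sides, gripped across y. z up; -x points to the finger hook; flat back 23 mm to +x. Collar's underside, which rests on the rails, is 30 mm below this point; collar 46 x 42 x 5 mm. Button's top 41 mm above this point.
- pipette: Same pipette, same axes; origin at its shaft's lower end, 190 mm below the head centre. Below the collar a round neck, 21 mm across and 28 mm long, hangs between the rails; under it the hand grip, up to 34 mm across (cannot pass between the rails: lifted 20 mm it meets their underside), then the thinner shaft. 0.15 to 0.25 kg.
- pipette_hook (a point): Tip of that pipette's finger hook, 35.5 mm to -x of the head centre and 9 mm above it; the hook stands 12 mm out of the head's -x face, 14 mm wide.
- rack: Grey storage rack, fixed. Origin on the bench, under its base (200 x 130 x 12 mm); x along its two level aluminium rails, away from their open end; z up. Rails 14 mm wide, 8 mm thick, tops 225 mm above the bench; slot between them 27 mm wide, centred on y = 0. They run from x = -95 mm (open end) to a post at +92 mm.
- rack_end (a point): Middle of the open end of the storage rails, at rail-top height (x = -95 mm of the rack; axes as the rack's). Here each rail bears an end stop, 5 mm thick along x and standing 9 mm above the rail top; the slot between the stops is open.
- charger: White charging stand with a power box under its rails, fixed; base, rails, slot, heights, origin and axes exactly as the storage rack's. On the rails' inner end sits a black contact block, 56 mm wide, 36 mm high, with an upright face. It is clamped by hand, its face anywhere from x = +15 to +65 mm: this is not measured, so slide the pipette in till it is felt to stop.
- charger_end (a point): Middle of the open end of the charging rails, at rail-top height (x = -95 mm of the charger; axes as the charger's), with end stops exactly as on the storage rack: 5 mm thick, 9 mm high.
- contact (a joint): Brass spring contact in the contact block's face, 24 mm above the rails: 0 = standing 6 mm out of the face; 0.006 = pressed flush, as when the pipette's back is fully home against the block. Its spring is weak (under half a newton): the firm stop felt is the block. Block and rails should not be pushed with more than about 12 N.
- spare_head (a point): Head centre of another pipette (grey and black, orange button; same shape and size), hanging at the inner end of the storage rack, 83 mm or more behind the first. To be left alone.
- flask: Stoppered glass conical flask, 80 mm across, 120 mm high, origin under its base. To be left alone.
- tube_rack: Wooden rack of stoppered test tubes, 60 x 170 mm, 115 mm high, origin under its base, y along its length. To be left alone.
- tip_box: Blue box of pipette tips, 115 x 80 mm, 51 mm high, origin under its base. To be left alone.
Things that resemble listed ones, but are neither listed nor needed, are in the scene too. What is shaped like the pipette but red is not meant.

How it is judged:
By the outcome, as a careful person would: the job done as asked, in the order asked, and still so for the second after the job is handed in, with the robot touching nothing.
It also fails if it takes over 70 s, if anything falls off the work surface, if the arm or the gripper's body presses on something with over 40 N, if the wrist force passes 120 N, or if a joint passes its speed limit or range.

## Working session

There is one attempt and no reset: what is moved stays moved. The work goes in short steps, Python scripts to look and compute and a tool call to move; the robot and the scene stay as the last step left them, time stands still between calls to the robot, and variables do not carry over. Pictures are saved under pics/ and viewed, at most 10 in all, crops included, and the job is handed in when it is done.

Besides the shell and the picture viewer there is one more tool, called after "Request:" as name(argument=value, ...), one argument or row to a line, values as JSON. carry_out: Moves the arm, as the interface text tells. Its arguments: {"type":"object","properties":{"plan":{"type":"array","items":{"type":"array","items":{"type":"array","items":{"type":"number"}}}},"squeeze":{"type":"number"}},"required":["plan"]}

```bash
mkdir -p pics; ls; cat > h.py <<'E'
import numpy as np, cv2
from workcell import monitor, viewer, order, env
def shot(n,f):
    c=viewer.calibration(n); im=viewer.read_camera(n); cv2.imwrite('pics/'+f,im[...,::-1].copy()); return im,c
def ray(c,u,v):
    d=np.array(c['rotation'])@np.linalg.solve(np.array(c['K']),[u,v,1.]); return np.array(c['eye']),d/np.linalg.norm(d)
def onz(c,u,v,z):
    e,d=ray(c,u,v); return e+d*(z-e[2])/d[2]
def tri(c1,p1,c2,p2):
    A=np.zeros((3,3));b=np.zeros(3)
    for c,p in((c1,p1),(c2,p2)):
        e,d=ray(c,*p);M=np.eye(3)-np.outer(d,d);A+=M;b+=M@e
    return np.linalg.solve(A,b)
def proj(c,P):
    q=np.array(c['K'])@(np.array(c['rotation']).T@(np.array(P)-np.array(c['eye'])));return q[:2]/q[2]
E
python3 - <<'E'
from h import *
for n in('scene','top'):
    im,c=shot(n,n+'1.png');print(n,np.round(c['K'],1).tolist(),np.round(c['eye'],3),np.round(c['rotation'],3).tolist())
print(monitor.get_state(),env.grasp_offset)
E
```

```text
pics
scene [[419.5, 0.0, 313.4], [0.0, 419.5, 195.0], [0.0, 0.0, 1.0]] [ 1.579 -0.015  0.987] [-0.313, 0.632, 0.635, -0.316]
top [[376.4, 0.0, 317.6], [0.0, 376.4, 193.2], [0.0, 0.0, 1.0]] [ 0.394 -0.049  1.364] [0.051, -0.695, 0.716, -0.045]
{'clock': 0.1, 'joint_pos': array([1.18938264e+00, 3.13998328e-01, 4.50636763e-02, 1.30360067e+00,
       5.57688649e-06, 1.43122630e+00]), 'qvel': array([ 1.16444727e-03, -9.78642875e-04,  1.71509986e-03, -9.66393346e-04,
       -5.65777509e-05, -1.04921071e-03]), 'tau': array([ 3.49098169e-03, -4.81728065e+01,  2.99243224e+01,  1.27869355e-02,
       -7.62674267e-05, -8.05501031e-06]), 'tcp_pos': array([0.13752299, 0.55782858, 0.23044467]), 'orientation': array([-2.26639083e-04,  1.20627312e-01,  9.92697484e-01, -8.39447511e-04]), 'wrist_force': array([ 0.69817857, -0.25732705,  0.1234992 ]), 'ft_torque': array([-0.00671259, -0.0172481 , -0.02348248]), 'grip_force': 0.0, 'finger_gap': 0.08562354004715689} 0.0187
```

View pics/scene1.png

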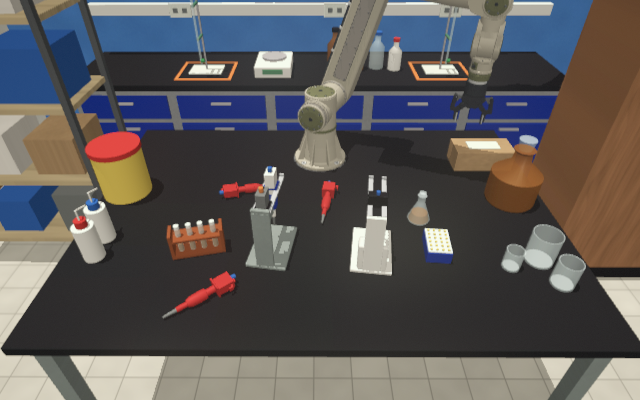

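View pics/top1.png

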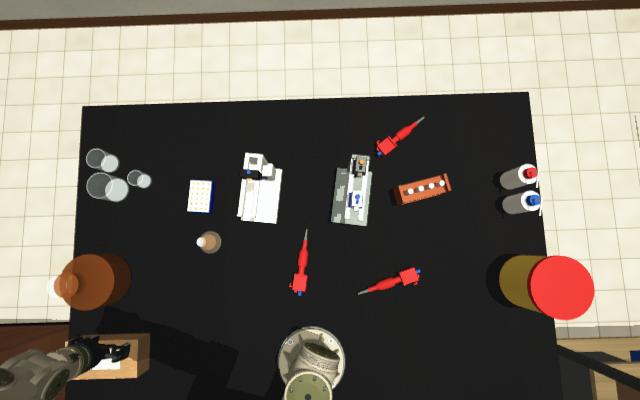

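```bash
sed -i "s/d=np.array(c\['rotation'\])@/d=R(c)@/; s/np.array(c\['rotation'\]).T/R(c).T/" h.py; cat >> h.py <<'E'
from scipy.spatial.transform import Rotation as Ro
def R(c):
    return Ro.from_quat(np.array(c['rotation']),scalar_first=True).as_matrix()
E
python3 - <<'E'
from h import *
t=cv2.imread('pics/top1.png');s=cv2.imread('pics/scene1.png')
a=cv2.resize(t[145:235,230:385],None,fx=5,fy=5,interpolation=cv2.INTER_CUBIC)[:450,:775]
cv2.imwrite('pics/tc.png',a)
b=cv2.resize(s[160:280,240:400],None,fx=5,fy=5,interpolation=cv2.INTER_CUBIC)
cv2.imwrite('pics/sc.png',b)
c=viewer.calibration('top')
for p in((315,365),(357,200),(360,163)): print(onz(c,*p,.3))
E
```

```text
[ 0.07623727 -0.02081222  0.3       ]
[ 0.51842642 -0.15312284  0.3       ]
[ 0.6254394  -0.16650154  0.3       ]
```

View pics/tc.png

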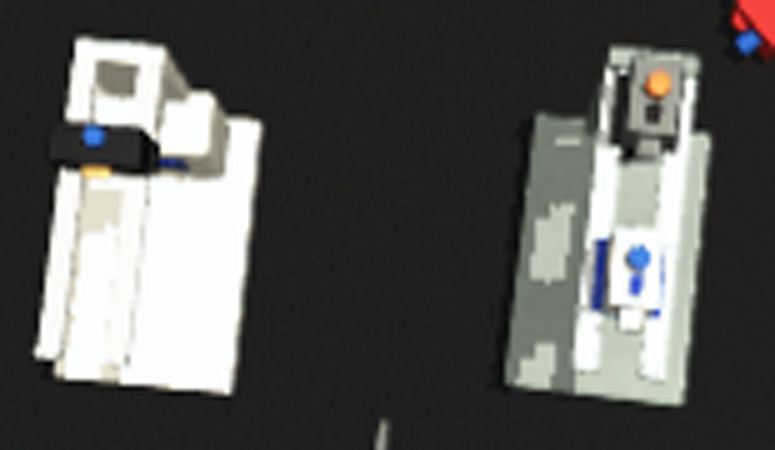

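View pics/sc.png

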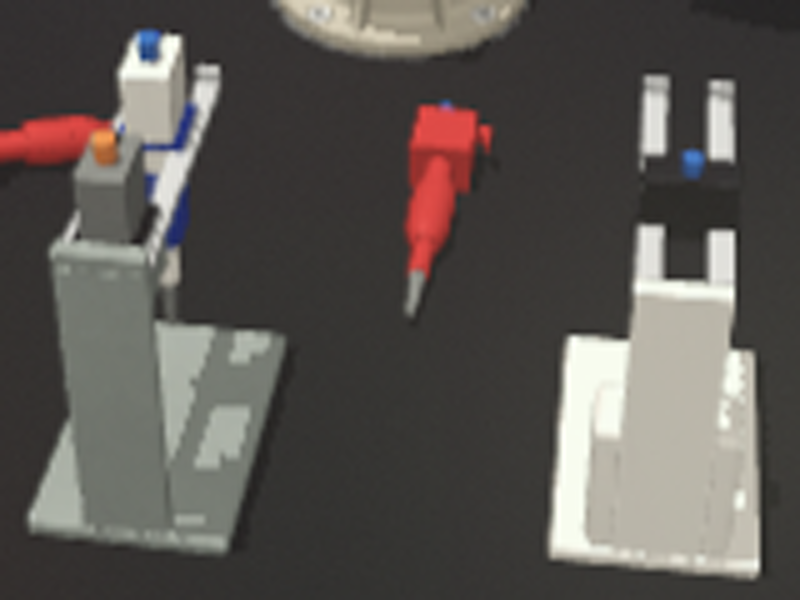

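Candidates: white/blue pipette, top (357,197), hanging in front on the grey rack, which I choose. Others: grey/orange spare (361,161); red pipettes (300,270), (395,285), (390,145); and the charger's blue lamp (248,172), which is no pipette. The close crops confirm a white head, blue button and blue grip, with the hook toward the open end.

```bash
python3 - <<'E'
from h import *
c=viewer.calibration('top'); cs=viewer.calibration('scene')
f=lambda u,v,z:np.round(onz(c,230+u/5-.4,145+v/5-.4,z),4)
print('button',f(638,258,.296),'tri',tri(c,(230+638/5-.4,145+258/5-.4),cs,(240+149/5-.4,160+38/5-.4)))
l0,l1=f(585,370,.23),f(612,60,.23);r0,r1=f(653,375,.23),f(690,60,.23)
print('rack end',(l0+r0)/2,[np.degrees(np.arctan2(*(b-a)[1::-1])) for a,b in((l0,l1),(r0,r1))])
for k,(p,q) in{'chg':((655,78),(720,83)),'rack':((0,0),(208,70))}.items():
    print(k,[np.round(onz(cs,240+x/5-.4,160+y/5-.4,.234),4) for x,y in(p,q)])
print('chg left end',f(45,358,.23),f(75,60,.23))
w=viewer.calibration('wrist');s=monitor.get_state();print(w['eye'],R(w),s['tcp_pos'],Ro.from_quat(s['orientation'],scalar_first=True).as_matrix())
E
```

```text
button [ 0.5298 -0.1546  0.296 ] tri [ 0.52994833 -0.15443922  0.29468538]
rack end [ 0.4691 -0.1466  0.23  ] [np.float64(-7.306519051577856), np.float64(-9.269651124225616)]
chg [array([0.4834, 0.158 , 0.234 ]), array([0.4889, 0.1984, 0.234 ])]
rack [array([ 0.3922, -0.2701,  0.234 ]), array([ 0.4749, -0.1255,  0.234 ])]
chg left end [0.4885 0.1995 0.23  ] [0.6723 0.1807 0.23  ]
[0.06500562 0.5761552  0.3736651 ] [[ 0.23835372  0.92945763  0.28159548]
 [ 0.97117606 -0.22747609 -0.07121576]
 [-0.00213579  0.29045333 -0.95688677]] [0.13752299 0.55782858 0.23044467] [[-9.70898000e-01  2.39492478e-01 -6.52488689e-04]
 [ 2.39493239e-01  9.70896694e-01 -1.61195714e-03]
 [ 2.47447501e-04 -1.72131259e-03 -9.99998488e-01]]
```

Request:
carry_out(
  plan=[
    [[0,0,0,0,0,100,85],[0,0,0,0,0,190,85],[0,0,0.11,312,-388,190,85],[0,0,0.11,312,-388,190,85],[0,0,0.11,312,-388,190,85],[0,0,0.11,312,-388,190,85],[0,0,0.11,312,-388,190,85],[0,0,0.11,312,-388,190,85],[0,0,0.11,312,-388,190,85],[0,0,0.11,312,-388,190,85],[0,0,0.11,312,-388,190,85],[0,0,0.11,312,-388,190,85],[0,0,0.11,312,-388,190,85],[0,0,0.11,312,-388,190,85],[0,0,0.11,312,-388,190,85],[0,0,0.11,312,-388,190,85],[0,0,0.11,312,-388,190,85]],
  ],
)

```text
clock: 1.8
tcp_pos: [0.4487, 0.1715, 0.4214]
orientation: [-0.0, 0.065, 0.998, 0.0]
wrist_force: [0.7, -1.1, -0.1]
finger_gap: 0.085
grip_force: 0.0
```

```bash
python3 - <<'E'
from h import *
import json
im,c=shot('wrist','w1.png');json.dump({k:np.array(v).tolist() for k,v in c.items() if k in('K','eye','rotation')},open('w1.json','w'));print(c['K'])
E
```

```text
[[329.08059377   0.         321.61770937]
 [  0.         329.08059377 200.22380974]
 [  0.           0.           1.        ]]
```

View pics/w1.png

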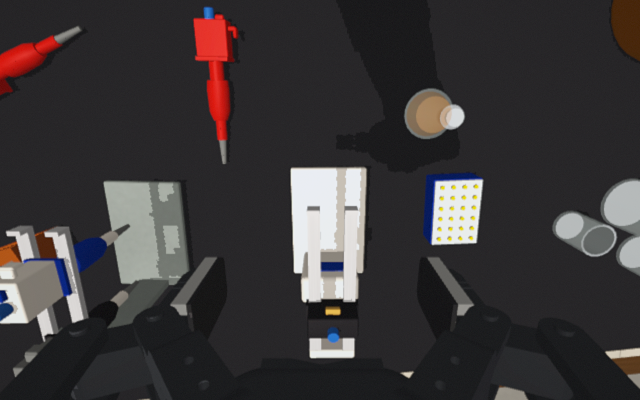

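```bash
python3 - <<'E'
from h import *
s=cv2.imread('pics/w1.png')
cv2.imwrite('pics/w1c.png',cv2.resize(s[190:320,270:400],None,fx=4.6,fy=4.6,interpolation=cv2.INTER_CUBIC))
E
```

```text
(no output)
```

View pics/w1c.png

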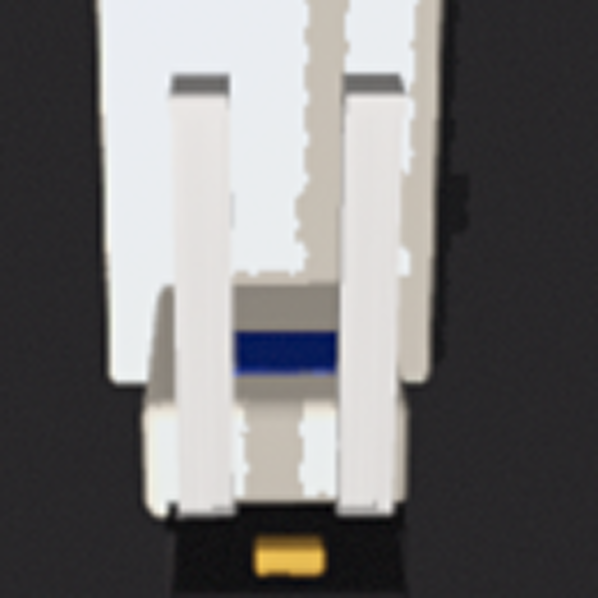

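Request:
carry_out(
  plan=[
    [[0,0,0,10,-310,0,85],[0,0,0,10,-310,0,85],[0,0,0,10,-310,0,85],[0,0,0,10,-310,0,85],[0,0,0,10,-310,0,85],[0,0,0,10,-310,0,85],[0,0,0,10,-310,0,85],[0,0,0,10,-310,0,85],[0,0,0,10,-310,0,85]],
  ],
)

```text
clock: 2.75
tcp_pos: [0.4596, -0.1384, 0.4215]
orientation: [-0.0, 0.065, 0.998, 0.0]
wrist_force: [0.5, 0.5, 0.9]
finger_gap: 0.0848
grip_force: 0.0
```

```bash
python3 - <<'E'
from h import *
import json
im,c=shot('wrist','w2.png');json.dump({k:np.array(v).tolist() for k,v in c.items() if k in('K','eye','rotation')},open('w2.json','w'))
p=proj(c,[.53,-.155,.27]);print(p)
s=cv2.imread('pics/w2.png');v0=int(min(max(p[1]-110,0),250))
print(v0,240); cv2.imwrite('pics/w2c.png',cv2.resize(s[v0:v0+150,240:400],None,fx=4,fy=4,interpolation=cv2.INTER_CUBIC))
E
```

```text
[313.87872602 255.80484646]
145 240
```

View pics/w2c.png

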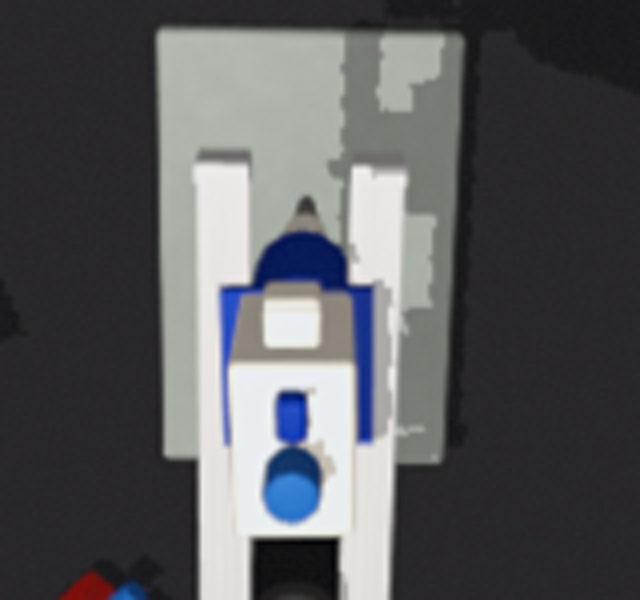

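```bash
python3 - <<'E'
from h import *
import json
c1=json.load(open('w1.json'));c2=json.load(open('w2.json'))
f1=lambda u,v,z:onz(c1,270+u/4.6-.4,190+v/4.6-.4,z)
f2=lambda u,v,z:onz(c2,240+u/4-.4,145+v/4-.4,z)
def rep(n,a,b):
    d=b-a;print(n,np.round(a,4),np.round(b,4),'yaw',np.degrees(np.arctan2(d[1],d[0])).round(2),'len',np.linalg.norm(d).round(4))
m=lambda f,us,v,z:f(np.mean(us),v,z)
rep('chg',m(f1,(171,229,345,406),95,.234),m(f1,(178,235,337,395),512,.225))
rep('chg L',m(f1,(171,229),95,.234),m(f1,(178,235),512,.225))
rep('chg R',m(f1,(345,406),95,.234),m(f1,(337,395),512,.225))
rep('rack',m(f2,(194,250,350,406),166.5,.234),m(f2,(200,252,338,388),595,.225))
rep('rack across',m(f2,(194,250),163,.234),m(f2,(350,406),170,.234))
rep('chg across',m(f1,(171,229),95,.234),m(f1,(345,406),95,.234))
rep('head',m(f2,(228,356),362,.28),m(f2,(238,354),536,.28))
print('w',np.linalg.norm(f2(228,362,.28)-f2(356,362,.28)))
print('button',f2(292,485,.296))
s=monitor.get_state();t=Ro.from_quat(s['orientation'],scalar_first=True).as_matrix();print(t,s['tcp_pos'])
E
```

```text
chg [0.4866 0.1781 0.234 ] [0.6025 0.1641 0.225 ] yaw -6.87 len 0.1171
chg L [0.484  0.1581 0.234 ] [0.5998 0.1437 0.225 ] yaw -7.06 len 0.1171
chg R [0.4892 0.1981 0.234 ] [0.6051 0.1846 0.225 ] yaw -6.67 len 0.1171
rack [ 0.469  -0.1467  0.234 ] [ 0.6003 -0.1665  0.225 ] yaw -8.57 len 0.1331
rack across [ 0.4655 -0.1666  0.234 ] [ 0.4726 -0.1267  0.234 ] yaw 79.91 len 0.0405
chg across [0.484  0.1581 0.234 ] [0.4892 0.1981 0.234 ] yaw 82.66 len 0.0404
head [ 0.5038 -0.1524  0.28  ] [ 0.5493 -0.1577  0.28  ] yaw -6.67 len 0.0458
w 0.02988476638353538
button [ 0.52705045 -0.15518241  0.296     ]
[[-9.91589283e-01  1.29424190e-01  2.69802695e-04]
 [ 1.29424316e-01  9.91589168e-01  5.17406889e-04]
 [-2.00568462e-04  5.47974155e-04 -9.99999830e-01]] [ 0.4596497  -0.13800341  0.42161841]
```

Request:
carry_out(
  plan=[
    [[0,0,-0.02,67,-17,0,85],[0,0,-0.02,67,-17,0,85],[0,0,-0.02,67,-17,-50,85],[0,0,-0.02,67,-17,-100,85],[0,0,-0.02,67,-17,-130,85],[0,0,-0.02,67,-17,-150,85],[0,0,-0.02,67,-17,-165,85],[0,0,-0.02,67,-17,-175,85],[0,0,-0.02,67,-17,-183,85],[0,0,-0.02,67,-17,-183,85],[0,0,-0.02,67,-17,-183,85]],
  ],
)

```text
clock: 3.9
tcp_pos: [0.5271, -0.1564, 0.2391]
orientation: [0.001, 0.076, 0.997, -0.0]
wrist_force: [-0.2, -0.7, 0.3]
finger_gap: 0.0848
grip_force: 0.0
```

Request:
carry_out(
  plan=[
    [[0,0,0,0,0,0,60],[0,0,0,0,0,0,45],[0,0,0,0,0,0,38],[0,0,0,0,0,0,34],[0,0,0,0,0,0,30],[0,0,0,0,0,0,26],[0,0,0,0,0,0,20],[0,0,0,0,0,0,20],[0,0,0,0,0,0,20],[0,0,0,0,0,0,20]],
  ],
  squeeze=40,
)

```text
clock: 4.9
tcp_pos: [0.5268, -0.1568, 0.2386]
orientation: [0.0, 0.076, 0.997, -0.0]
wrist_force: [-0.2, 0.1, 4.0]
finger_gap: 0.0296
grip_force: 40.1
```

Request:
carry_out(
  plan=[
    [[0,0,0,0,0,4,20],[0,0,0,0,0,8,20],[0,0,0,0,0,12,20],[0,0,0,0,0,14,20],[0,0,0,0,0,14,20],[0,0,0,0,0,14,20],[0,0,0,0,0,14,20]],
  ],
)

```text
clock: 5.6
tcp_pos: [0.5266, -0.1566, 0.2521]
orientation: [-0.0, 0.076, 0.997, 0.0]
wrist_force: [0.7, -0.2, -2.5]
finger_gap: 0.0293
grip_force: 39.5
```

```bash
python3 - <<'E'
from h import *
im,c=shot('wrist','w3.png');s=cv2.imread('pics/w3.png')
im,c=shot('scene','s3.png');b=cv2.imread('pics/s3.png')
a=cv2.resize(b[150:270,220:380],(480,360),interpolation=cv2.INTER_CUBIC)
cv2.imwrite('pics/m3.png',np.hstack([s[200:400,160:480].repeat(1,0),np.zeros((200,1,3),np.uint8)]) if 0 else np.vstack([np.hstack([a,cv2.resize(s[130:370,220:420],(300,360))])]))
E
```

```text
(no output)
```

View pics/m3.png

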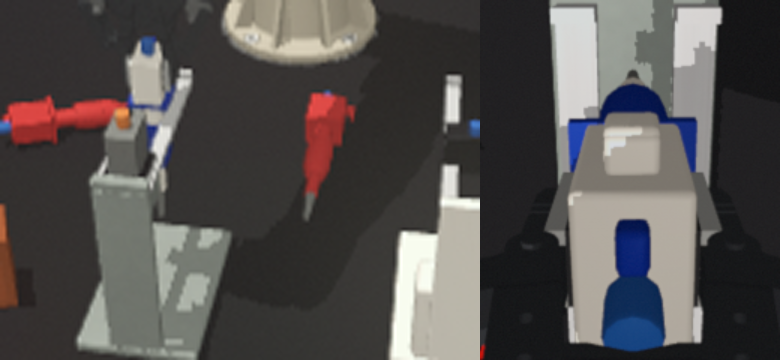

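The pipette has lifted about 14 mm straight up, gripped square across the head, with the collar above the rails (wrist crop about (632,150)). The gripper isn't evident above it in the scene crop, so I'll check the projection.

```bash
python3 - <<'E'
from h import *
c=viewer.calibration('scene')
for z in(.25,.31,.35,.4,.5): print(z,proj(c,[.527,-.157,z]).round())
w=viewer.calibration('wrist');P=[]
s=cv2.imread('pics/s3.png')
cv2.imwrite('pics/s3c.png',s[0:300,120:440]); print(s[100:166:6,266:276].mean(1).round().tolist())
E
```

```text
0.25 [270. 179.]
0.31 [268. 162.]
0.35 [267. 151.]
0.4 [266. 136.]
0.5 [263. 103.]
[[119.0, 137.0, 144.0], [112.0, 130.0, 137.0], [114.0, 132.0, 139.0], [122.0, 141.0, 148.0], [62.0, 84.0, 85.0], [131.0, 139.0, 140.0], [49.0, 49.0, 50.0], [49.0, 49.0, 49.0], [48.0, 49.0, 49.0], [49.0, 49.0, 50.0], [50.0, 50.0, 51.0]]
```

View pics/s3c.png

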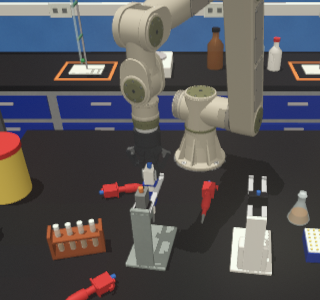

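The gripper is black against the black bench, with the wrist directly above the pipette, so all is well. Withdrawing along the rack axis.

Request:
carry_out(
  plan=[
    [[0,0,0,-5,1,0,20],[0,0,0,-12,2.3,0,20],[0,0,0,-22,4,0,20],[0,0,0,-32,5.5,0,20],[0,0,0,-42,7,0,20],[0,0,0,-52,8.5,0,20],[0,0,0,-62,10,0,20],[0,0,0,-72,11.5,0,20],[0,0,0,-82,13,0,20],[0,0,0,-92,14.5,0,20],[0,0,0,-104,16.5,0,20],[0,0,0,-104,16.5,0,20]],
  ],
)

```text
clock: 6.9
tcp_pos: [0.4211, -0.1397, 0.2525]
orientation: [-0.0, 0.076, 0.997, 0.0]
wrist_force: [0.3, 0.1, -2.0]
finger_gap: 0.0295
grip_force: 39.6
```

Request:
carry_out(
  plan=[
    [[0,0,0,0,0,15,20],[0,0,0,0,0,30,20],[0,0,0.015,5,30,30,20],[0,0,0.03,10,65,30,20],[0,0,0.03,12,100,30,20],[0,0,0.03,14,135,30,20],[0,0,0.03,16,170,30,20],[0,0,0.03,18,205,30,20],[0,0,0.03,18,240,30,20],[0,0,0.03,18,275,30,20],[0,0,0.03,18,300,30,20],[0,0,0.03,18,315,30,20],[0,0,0.03,18,323,25,20],[0,0,0.03,18,323,12,20],[0,0,0.03,18,323,0,20],[0,0,0.03,18,323,0,20],[0,0,0.03,18,323,0,20]],
  ],
)

```text
clock: 8.6
tcp_pos: [0.4405, 0.1823, 0.252]
orientation: [-0.0, 0.061, 0.998, -0.0]
wrist_force: [-0.0, 0.4, -1.3]
finger_gap: 0.0297
grip_force: 40.3
```

```bash
python3 - <<'E'
from h import *
im,c=shot('wrist','w4.png');s=monitor.get_state();print(s['tcp_pos'],np.round(s['wrist_force'],2),np.round(s['ft_torque'],3))
g=proj(c,[.4866,.1781,.234]);print('stop mid expected',g)
for P in([.4866,.1781,.234],[.4389,.1837,.299]):print(proj(c,P))
w=cv2.imread('pics/w4.png');cv2.imwrite('pics/w4c.png',cv2.resize(w[100:300,220:420],(600,600),interpolation=cv2.INTER_CUBIC))
E
```

```text
[0.44085344 0.18237189 0.2524759 ] [ 0.13  0.39 -1.65] [ 0.004 -0.006 -0.035]
stop mid expected [323.65284056 320.20050219]
[323.65284056 320.20050219]
[324.21273777 322.0025416 ]
```

View pics/w4c.png

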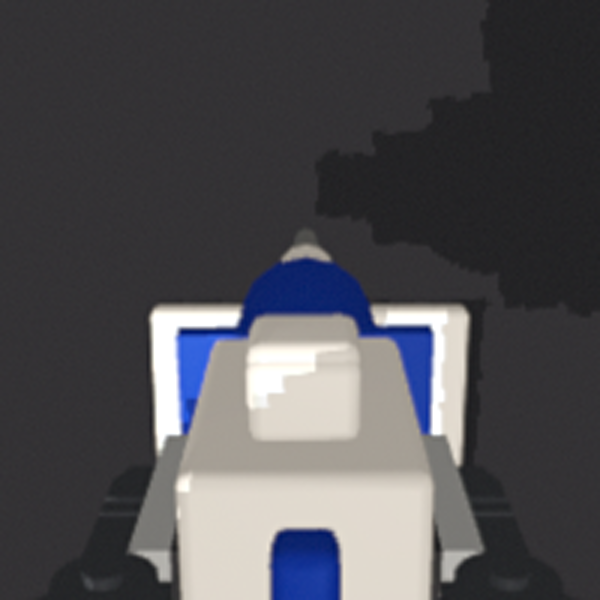

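Head, hook and collar are square in the fingers. The head's front edge spans crop columns 178–432, and the charger base's front edge spans 150–468 at row about 306. I'll check the lateral offset from these.

```bash
python3 - <<'E'
from h import *
c=viewer.calibration('wrist')
f=lambda u,v,z:onz(c,220+u/3-.3,100+v/3-.3,z)
a=np.radians(-6.95);O=np.array([.4866,.1781]);X=np.array([np.cos(a),np.sin(a)]);Y=np.array([-X[1],X[0]])
L=lambda P:np.round([(P[:2]-O)@X*1e3,(P[:2]-O)@Y*1e3],1)
s=monitor.get_state()['tcp_pos']
print('tcp',L(s));
for n,u,v,z in(('headL',178,480,.2935),('headR',432,480,.2935),('colL',178,330,.238),('colR',433,330,.238),('baseL',150,306,.012),('baseR',468,306,.012)):print(n,L(f(u,v,z)))
E
```

```text
tcp [-45.9  -1.3]
headL [-68.4 -15.6]
headR [-68.4  13.5]
colL [-67.8 -22.5]
colR [-67.8  20.4]
baseL [ -2.3 -64.5]
baseR [-2.3 64.9]
```

Request:
carry_out(
  plan=[
    [[0,0,0,0,1,0,20],[0,0,0,8,0,0,20],[0,0,0,16,-1,0,20],[0,0,0,24,-2,0,20],[0,0,0,32,-3,0,20],[0,0,0,40,-4,0,20],[0,0,0,48,-5,0,20],[0,0,0,56,-6,0,20],[0,0,0,64,-7,0,20],[0,0,0,72,-8,0,20],[0,0,0,78,-8.5,0,20],[0,0,0,78,-8.5,0,20],[0,0,0,78,-8.5,0,20]],
  ],
)

```text
clock: 9.95
tcp_pos: [0.5186, 0.1743, 0.2522]
orientation: [-0.0, 0.061, 0.998, 0.0]
wrist_force: [-0.2, 0.5, -2.4]
finger_gap: 0.0294
grip_force: 40.4
```

Request:
carry_out(
  plan=[
    [[0,0,0,0,0,-3,20],[0,0,0,0,0,-6,20],[0,0,0,0,0,-9,20],[0,0,0,0,0,-10,20],[0,0,0,0,0,-11,20],[0,0,0,0,0,-11,20],[0,0,0,0,0,-11,20]],
  ],
)

```text
clock: 10.65
tcp_pos: [0.5187, 0.1743, 0.2414]
orientation: [0.0, 0.061, 0.998, 0.0]
wrist_force: [1.1, 0.0, -2.1]
finger_gap: 0.0293
grip_force: 40.4
```

Request:
carry_out(
  plan=[
    [[0,0,0,0,0,-1,20],[0,0,0,0,0,-2,20],[0,0,0,0,0,-2,20],[0,0,0,0,0,-2,20]],
  ],
)

```text
clock: 11.05
tcp_pos: [0.5187, 0.1743, 0.2393]
orientation: [-0.0, 0.061, 0.998, 0.0]
wrist_force: [0.2, -0.3, -2.4]
finger_gap: 0.0296
grip_force: 40.4
```

Request:
carry_out(
  plan=[
    [[0,0,0,0,0,-0.5,20],[0,0,0,0,0,-0.7,20],[0,0,0,0,0,-0.7,20],[0,0,0,0,0,-0.7,20]],
  ],
)

```text
clock: 11.45
tcp_pos: [0.5187, 0.1743, 0.2386]
orientation: [0.0, 0.061, 0.998, 0.0]
wrist_force: [0.9, -0.9, -2.7]
finger_gap: 0.0299
grip_force: 40.6
```

Request:
carry_out(
  plan=[
    [[0,0,0,0,0,-0.6,20],[0,0,0,0,0,-0.6,20],[0,0,0,0,0,-0.6,20]],
  ],
)

```text
clock: 11.75
tcp_pos: [0.5187, 0.1743, 0.2386]
orientation: [0.0, 0.061, 0.998, 0.0]
wrist_force: [-1.3, -1.1, 3.7]
finger_gap: 0.0297
grip_force: 40.9
```

Request:
carry_out(
  plan=[
    [[0,0,0,0,0,-0.6,20],[0,0,0,0,0,-0.6,20],[0,0,0,0,0,-0.6,20]],
  ],
)

```text
clock: 12.05
tcp_pos: [0.5188, 0.1743, 0.2386]
orientation: [0.001, 0.061, 0.998, 0.0]
wrist_force: [-2.9, -0.2, 5.9]
finger_gap: 0.0298
grip_force: 41.6
```

Request:
carry_out(
  plan=[
    [[0,0,0,0,0,0.9,20],[0,0,0,4,-0.5,0.9,20],[0,0,0,8,-1,0.9,20],[0,0,0,12,-1.5,0.9,20],[0,0,0,16,-2,0.9,20],[0,0,0,20,-2.4,0.9,20],[0,0,0,24,-2.9,0.9,20],[0,0,0,24,-2.9,0.9,20]],
  ],
)

```text
clock: 12.85
tcp_pos: [0.5436, 0.1715, 0.2386]
orientation: [0.0, 0.061, 0.998, 0.0]
wrist_force: [-1.7, 0.8, 5.9]
finger_gap: 0.0295
grip_force: 41.3
```

Request:
carry_out(
  plan=[
    [[0,0,0,4,-0.5,0,20],[0,0,0,8,-1,0,20],[0,0,0,12,-1.5,0,20],[0,0,0,16,-2,0,20],[0,0,0,20,-2.4,0,20],[0,0,0,24,-2.9,0,20],[0,0,0,24,-2.9,0,20]],
  ],
)

```text
clock: 13.55
tcp_pos: [0.5676, 0.1685, 0.2386]
orientation: [0.0, 0.061, 0.998, 0.0]
wrist_force: [-2.1, 0.9, 5.1]
finger_gap: 0.0296
grip_force: 41.3
```

Request:
carry_out(
  plan=[
    [[0,0,0,2,-0.2,0.5,20],[0,0,0,4,-0.5,0.5,20],[0,0,0,6,-0.7,0.5,20],[0,0,0,7,-0.8,0.5,20],[0,0,0,7,-0.8,0.5,20]],
  ],
)

```text
clock: 14.05
tcp_pos: [0.574, 0.1676, 0.2386]
orientation: [0.0, 0.061, 0.998, -0.0]
wrist_force: [-1.4, -0.6, 1.7]
finger_gap: 0.0292
grip_force: 41.0
```

Request:
carry_out(
  plan=[
    [[0,0,0,1,-0.1,0.3,20],[0,0,0,1,-0.1,0.3,20]],
  ],
)

```text
clock: 14.25
tcp_pos: [0.5749, 0.1675, 0.2387]
orientation: [-0.0, 0.061, 0.998, -0.0]
wrist_force: [-0.4, 0.5, -1.5]
finger_gap: 0.0295
grip_force: 40.6
```

Request:
carry_out(
  plan=[
    [[0,0,0,1,-0.1,0,20],[0,0,0,1,-0.1,0,20]],
  ],
)

```text
clock: 14.45
tcp_pos: [0.5758, 0.1674, 0.2387]
orientation: [-0.0, 0.061, 0.998, -0.0]
wrist_force: [-0.0, 0.0, -1.5]
finger_gap: 0.0295
grip_force: 40.5
```

Request:
carry_out(
  plan=[
    [[0,0,0,1,-0.1,-0.2,20],[0,0,0,1,-0.1,-0.2,20]],
  ],
)

```text
clock: 14.65
tcp_pos: [0.5768, 0.1673, 0.2387]
orientation: [-0.0, 0.061, 0.998, -0.0]
wrist_force: [-0.3, 0.9, -2.1]
finger_gap: 0.0293
grip_force: 40.4
```

Request:
carry_out(
  plan=[
    [[0,0,0,1,-0.1,0,20],[0,0,0,1,-0.1,0,20]],
  ],
)

```text
clock: 14.85
tcp_pos: [0.5778, 0.1673, 0.2388]
orientation: [-0.0, 0.061, 0.998, 0.0]
wrist_force: [-0.1, 0.4, -2.8]
finger_gap: 0.0294
grip_force: 40.4
```

Request:
carry_out(
  plan=[
    [[0,0,0,0.6,-0.1,0,20],[0,0,0,0.6,-0.1,0,20]],
  ],
)

```text
clock: 15.05
tcp_pos: [0.578, 0.1673, 0.2388]
orientation: [-0.0, 0.061, 0.998, 0.0]
wrist_force: [-1.7, -0.4, -2.5]
finger_gap: 0.0293
grip_force: 40.5
```

Request:
carry_out(
  plan=[
    [[0,0,0,0.4,0,-0.3,20],[0,0,0,0.4,0,-0.3,20]],
  ],
)

```text
clock: 15.25
tcp_pos: [0.578, 0.1673, 0.2387]
orientation: [-0.001, 0.061, 0.998, 0.0]
wrist_force: [-3.9, -0.2, 0.5]
finger_gap: 0.0295
grip_force: 40.6
```

Request:
carry_out(
  plan=[
    [[0,0,0,0.3,0,0,20],[0,0,0,0.3,0,0,20],[0,0,0,0.3,0,0,20]],
  ],
)

```text
clock: 15.55
tcp_pos: [0.578, 0.1673, 0.2387]
orientation: [-0.001, 0.061, 0.998, 0.0]
wrist_force: [-4.8, 0.1, 0.2]
finger_gap: 0.0298
grip_force: 40.6
```

Request:
carry_out(
  plan=[
    [[0,0,0,0,0,0,20],[0,0,0,0,0,0,20],[0,0,0,0,0,0,20]],
  ],
  squeeze=20,
)

```text
clock: 15.85
tcp_pos: [0.5781, 0.1673, 0.2387]
orientation: [-0.001, 0.061, 0.998, 0.0]
wrist_force: [-5.4, 1.2, 0.9]
finger_gap: 0.0294
grip_force: 40.6
```

Request:
carry_out(
  plan=[
    [[0,0,0,0,0,0,31],[0,0,0,0,0,0,33],[0,0,0,0,0,0,36],[0,0,0,0,0,0,40],[0,0,0,0,0,0,46],[0,0,0,0,0,0,46]],
  ],
)

```text
clock: 16.45
tcp_pos: [0.5791, 0.1672, 0.2387]
orientation: [0.0, 0.061, 0.998, 0.0]
wrist_force: [-0.5, 0.2, -0.9]
finger_gap: 0.0458
grip_force: 0.0
```

```bash
python3 - <<'E'
from h import *
im,c=shot('wrist','w5.png');im,c=shot('top','t5.png');im,c=shot('scene','s5.png')
s=monitor.get_state();print(s['tcp_pos'],s['wrist_force'])
E
```

```text
[0.57904608 0.16715818 0.23863018] [-0.59650679 -0.17763401 -0.11936415]
```

```bash
python3 - <<'E'
from h import *
a=cv2.imread('pics/w4.png',0);b=cv2.imread('pics/w5.png',0)
for u in(292,355):
    print(u);print(a[246:272,u-3:u+4].mean(1).round().astype(int));print(b[246:272,u-3:u+4].mean(1).round().astype(int))
c=viewer.calibration('wrist');a=np.radians(-7);X=np.array([np.cos(a),np.sin(a),0])
for d in(-22.5,-23.5):print(proj(c,np.array([.5790,.1672,.280])+X*d/1e3))
E
```

```text
292
[159 159 159 159 159 159 159 159 159 159 161 171 184 197 206 209 211 214
 216 217 217 217 217 217 217 216]
[118 118 118 118 117 118 118 122 136 148 158 163 165 168 170 172 172 172
 171 172 172 172 171 171 172 172]
355
[158 158 159 159 159 159 159 159 159 159 164 174 184 193 200 205 211 216
 218 218 218 218 218 218 218 218]
[118 118 118 118 118 118 119 125 134 143 151 156 162 167 172 173 173 173
 173 173 173 173 173 173 173 173]
[320.82182912 259.95418593]
[320.82415192 257.30417631]
```

Pipette stayed put within measurement noise (about 0.2 mm). Retreating straight up.

Request:
carry_out(
  plan=[
    [[0,0,0,-1,0,0,60],[0,0,0,-1,0,5,65],[0,0,0,-1,0,15,65],[0,0,0,-1,0,30,65],[0,0,0,-1,0,50,65],[0,0,0,-1,0,80,65],[0,0,0,-1,0,120,65],[0,0,0,-60,0,150,65],[0,0,0,-100,0,170,65],[0,0,0,-120,3,180,65],[0,0,0,-120,3,180,65],[0,0,0,-120,3,180,65]],
  ],
)

```text
clock: 17.8
tcp_pos: [0.459, 0.1704, 0.4203]
orientation: [0.002, 0.061, 0.998, 0.0]
wrist_force: [0.2, -0.1, -0.8]
finger_gap: 0.0652
grip_force: 0.0
```

```bash
python3 - <<'E'
from h import *
import json
c1=json.load(open('w1.json'))
im,c=shot('wrist','w6.png')
a=np.radians(-6.95);X=np.array([np.cos(a),np.sin(a),0]);Y=np.array([-X[1],X[0],0])
O=np.array([.4866,.1781,0])
# scan top-of-head plane z=.28 along X at lateral offsets clear of button, sampled in charger frame
im=im.astype(int)
for l in(-10,10):
    for r in range(66,126,2):
        P=O+X*r/1e3+Y*l/1e3+[0,0,.28];u,v=proj(c,P);print(r,im[int(round(v)),int(round(u))].tolist(),end=' ')
    print()
P=O+X*.1+[0,0,.28];u,v=map(int,proj(c,P));print(u,v)
# contact visible? brass pixels
w=im[v-60:v+60,u-60:u+60];m=(w[...,0]>150)&(w[...,0]-w[...,2]>80)&(w[...,1]>100);print('brass px',m.sum())
E
```

```text
66 [139, 133, 124] 68 [169, 163, 152] 70 [234, 236, 230] 72 [234, 237, 239] 74 [234, 237, 238] 76 [234, 237, 238] 78 [234, 237, 238] 80 [234, 237, 238] 82 [234, 237, 238] 84 [234, 237, 237] 86 [233, 237, 237] 88 [234, 237, 237] 90 [234, 237, 237] 92 [233, 237, 237] 94 [233, 237, 237] 96 [234, 237, 237] 98 [234, 237, 236] 100 [233, 236, 236] 102 [234, 237, 237] 104 [233, 237, 236] 106 [234, 237, 236] 108 [233, 237, 236] 110 [234, 237, 237] 112 [231, 235, 232] 114 [207, 209, 201] 116 [37, 34, 37] 118 [43, 41, 43] 120 [42, 39, 40] 122 [42, 40, 42] 124 [105, 100, 94] 
66 [139, 133, 124] 68 [165, 158, 148] 70 [234, 231, 224] 72 [234, 237, 237] 74 [234, 237, 237] 76 [234, 237, 237] 78 [234, 237, 237] 80 [234, 237, 237] 82 [234, 237, 237] 84 [234, 237, 237] 86 [234, 237, 237] 88 [234, 237, 237] 90 [233, 237, 236] 92 [222, 223, 220] 94 [201, 197, 188] 96 [206, 203, 196] 98 [235, 238, 237] 100 [236, 239, 237] 102 [235, 238, 237] 104 [236, 239, 237] 106 [235, 238, 236] 108 [235, 238, 236] 110 [234, 238, 236] 112 [230, 232, 230] 114 [196, 193, 185] 116 [38, 34, 38] 118 [43, 41, 42] 120 [43, 40, 41] 122 [44, 42, 43] 124 [175, 172, 171] 
332 309
brass px 0
```

The head's back sits 115 mm along the rails, where the firm stop was felt, and no brass is visible. Handing in.

```bash
python3 -c "
from workcell import order
print(order.hand_in())"
```

```text
the job is handed in; nothing more can be done
None
```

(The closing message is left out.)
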